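# Close up the tin row against the sprung stop

## Robot

A 7-joint arm with a two-finger parallel gripper is mounted at the origin on the work surface. World frame = base frame: x ahead of the robot, y to its left, z up, the work surface at z = 0. Lengths are in m, angles in rad, forces in N, time in s.
With the tool pointing down it reaches from about 0.425 to 0.95 m from the base axis. Payload 4.7 kg.
Tool frame: the origin (TCP) lies midway between the tips of the shut fingers; the grasp point (between the pads) lies 19 mm behind it; z points along the fingers, y is the line along which they close (so a half turn about z gives the same grasp; the last joint's range is limited). The gripper opens to 85 mm and grips with 20 to 120 N. Pads are 22 mm wide; open, the fingers measure 114 mm over their backs; the gripper's body (76 mm by 85 mm) begins 54 mm behind the grasp point. The pads swing forward as they close: fully open they stand 13 mm farther back than shut.
Start: joints at [1.155, 0.469, -0.049, 1.532, 0.024, 1.141, -0.082], TCP at [0.255, -0.625, 0.209] pointing down, gripper open.
Joint ranges: [-2.59, 2.59], [-0.33, 1.99], [-1.39, 1.29], [0.1, 2.45], [-1.04, 4.18], [0.21, 1.99], [-2.66, 2.66]. Speed limits (rad/s): [2.57, 2.57, 3.14, 3.14, 3.14, 3.14, 3.14].

## Interface

Orientations are given as a 3x3 rotation matrix whose columns are the frame's x, y, z axes.
In Python, from rig import robot gives the robot as it stands.
- The arm moves only by the tool carry_out, never from a script. Its argument "moves" is a list of rows, each a list of 7 numbers: the shift along the tool's x, y, z in cm, then the turn, a rotation vector about the tool's x, y, z in rad, then the opening, from 0 (shut) to 1 (fully open). A call has 1 to 8 rows; each row is the pose to reach, as a shift and turn from the pose commanded when the call began, along the tool's axes at that moment; what a row does not reach only later rows make up. A row lasts 1/8 s, in which the tool goes at most 62.5 mm and 10.7 degrees, less where a joint would pass 70% of its speed; a pose out of reach is approached as far as the arm can. A call with a gripper value outside its range is refused whole. The fingers move at their own pace and stop on an object; "grip_force" is the grip in N (left out, the last holds). Time passes only in rows, so rows that repeat a pose let the fingers close. It gives the time, the measured TCP pose, the force, the opening and the grip force at its end, in the units of the state.
- robot.get_state(): the state, without advancing time (a new reading comes with each control period).
- robot.read_camera(name): name is "scene" or "top" or "wrist"; returns a dict with "color" (400x640x3 uint8, red, green, blue), "z_map" (400x640 float32, m along the optical axis (not along the pixel's ray), 0 where there is no reading), "camera_matrix" (3x3 intrinsics, pixels), "k1" (the pictures are not rectified: a ray, as slopes to the right and down, at radius r is drawn at 1 + k1 r^2 times it, then the intrinsics apply), "world_from_camera" (4x4, takes a point from camera to world coordinates); the wrist camera has in their place "T_tool_cam" (4x4, takes a point from camera to tool coordinates, whose origin is the TCP and whose axes are the flange's). Camera axes: x right, y down, z forward; pixel columns grow to the right and rows downward; lengths in m; the calibration is good to about 2 mm. A picture is of the moment at which its call begins: read the wrist's pose just before it.
- robot.job_done(): hands the job in; it is judged then, once.
Trained networks look in a picture, given as the dict that the camera call returned (one of the last four; its "shot" number tells which), for a name from the list of things; names that differ only in an ending like _2 or _b are one class to them, and where a whole thing is asked for, a point or a joint stands for the part that bears it (a point fixed in the world has none). Each returns a list of dicts, best first, with "p" (0 to 1); they miss things now and then, are a little off and sometimes report something else, mostly with a low value. They report only what shows in the picture. A call takes as long as a camera call. They do not tell look-alikes from the thing itself.
- robot.trace(picture, label): "mask" (400x640 bool, what is visible of it) and "pixel" ([column, row] in pixels, amid what is visible of it).
- robot.mark_of(picture, label): "pixel" ([column, row] in pixels: a listed point, or the origin of a listed thing).
The state is a dict: "time": time; "joint_positions": joint angles; "dq": joint speeds; "tau": joint torques, N m; "tool_pos": TCP position; "eef_rot": TCP orientation; "ft_force": force on the tool from outside, world axes, zero at the start; "wrist_torque": the same for the moment, N m; "grip_width": finger opening in m; "grip_force": force on a finger pad.
Only numpy, scipy, OpenCV 4.12 (cv2) and the standard library are available. Lean on these libraries where they do the work, as an engineer would, in place of code of your own. Each camera call takes 0.05 s, during which the arm holds its last target. There are 200 camera calls.

## Task

On the lost property rack, set the loose orange tin squarely on the board at the white tail end of the row of tins. Then slide all five along the board as one straight, closed-up block into the bay, without lifting the other four or letting the row buckle, until the blue tin presses the sprung end plate back by about 8 mm, and gently let go so that the row stays snug against the plate. Never press the plate back as far as 15 mm, and leave the magnet, spoon, trophy and whistle alone.

Things in the scene. Friction and masses are not known exactly. Their poses are not given: they have to be found in the camera images.
- rack: beech board lying on the counter, 270 mm (x, away from robot) by 760 mm (y, left), 18 mm thick (tins stand 18 mm above the origin). Origin: underside, mid-length, on the row's line (x = 0); board spans x -130 to 140 mm. The row is pushed to +y. Far side, x 85 to 131: a step with a black magnetic strip, top at 32 mm; near edge: a lip 26 mm high.
- bay_mouth (a point): mid-mouth of the bay at board level, axes as the rack's, at rack x 0, y 110 mm. Two beech walls rise 36 mm from the board; the mouth narrows from about 85 mm to 72 mm over 40 mm, then the walls run 150 mm straight on in +y, 72 mm apart inside.
- stop: dark steel block fixed on the rack at y = 340 mm; origin: its face to the row, at board level. From it a screw-set carrier holds a sprung black plate (60 wide, 40 high), whose face when unpressed stands 68 to 108 mm before the origin (to -y): the setting varies, is not measured, find it by feel. Spring: 1 N per mm from zero, 22 mm travel, damped (0.6 N more at 10 mm/s).
- tin_a: blue tin, the head of the row, nearest the stop: a lidded tin, 60 mm (its x) by 44 mm (its y, along the row) by 50 mm high, about 120 g; origin at the centre of its underside, z up. 
- tin_b: green tin, second in the row: a lidded tin, 60 mm (its x) by 44 mm (its y, along the row) by 50 mm high, about 120 g; origin at the centre of its underside, z up. 
- tin_c: yellow tin, third in the row: a lidded tin, 60 mm (its x) by 44 mm (its y, along the row) by 50 mm high, about 120 g; origin at the centre of its underside, z up. 
- tin_d: white tin, the tail of the row: a lidded tin, 60 mm (its x) by 44 mm (its y, along the row) by 50 mm high, about 120 g; origin at the centre of its underside, z up. At the start the row's tins are 1 to 6 mm apart, a little askew. Sliding five tins takes about 1 to 6 N on top of the plate's force; their friction holds the row against the plate when let go.
- tin_e_mid (a point): centre (25 mm above its underside) of the loose orange tin, the same kind of tin: 60 mm (its x) by 44 mm (its y) by 50 mm high; it stands on the board behind the row, towards -y, turned up to 0.5 rad.
- magnet: red toy horseshoe magnet, about 60 mm, 12 mm thick, lying on the magnetic strip; origin on its underside
- spoon: steel spoon, about 150 mm long, lying along the magnetic strip; origin on its underside
- trophy: gold trophy cup on a black foot, 42 mm square, 85 mm high, near the lip beside the bay; origin at the centre of its underside
- whistle: wooden whistle, about 45 mm long and 22 mm high, near the lip; origin on its underside
There are look-alikes about, which are no part of the job. What is shaped like the part that bears tin_e_mid but pink is not meant.

How it is judged:
By the outcome, as a careful person would: the job done as asked, in the order asked, and still so for the second after the job is handed in, with the robot touching nothing.
It also fails if it takes over 72 s, if anything falls off the work surface, if the arm or the gripper's body presses on something with over 40 N, if the wrist force passes 120 N, or if a joint passes its speed limit or range.

## Working session

There is one attempt and no reset: what is moved stays moved. The work goes in short steps, Python scripts to look and compute and a tool call to move; the robot and the scene stay as the last step left them, time stands still between calls to the robot, and variables do not carry over. Pictures are saved under pics/ and viewed, at most 10 in all, crops included, and the job is handed in when it is done.

Besides the shell and the picture viewer there is one more tool, called after "Emit:" as name(argument=value, ...), one argument or row to a line, values as JSON. carry_out: Moves the arm, as the interface text tells. Its arguments: {"type":"object","properties":{"moves":{"type":"array","items":{"type":"array","items":{"type":"number"}}},"grip_force":{"type":"number"}},"required":["moves"]}

```bash
mkdir -p pics; ls
python3 - <<'E'
from rig import robot
import cv2,numpy as np
s=robot.get_state();print(s['time'],s['tool_pos'],np.round(s['eef_rot'],3),s['grip_width'])
for n in['scene','top']:
    p=robot.read_camera(n);cv2.imwrite(f'pics/{n}0.png',p['color'][:,:,::-1]);print(n,p['k1'],p['world_from_camera'].round(3).tolist())
E
```

```text
pics
0.0 [ 0.25439007 -0.62454185  0.20785119] [[ 0.926  0.377 -0.001]
 [ 0.377 -0.926  0.002]
 [-0.    -0.002 -1.   ]] 0.08556474669519336
scene -0.07307648670882581 [[-0.699, 0.563, -0.44, 1.057], [0.715, 0.55, -0.432, 0.402], [-0.002, -0.617, -0.787, 0.911], [0.0, 0.0, 0.0, 1.0]]
top -0.044881057328840235 [[0.009, -0.992, 0.129, 0.462], [-1.0, -0.009, 0.003, -0.058], [-0.002, -0.129, -0.992, 1.135], [0.0, 0.0, 0.0, 1.0]]
```

View pics/scene0.png

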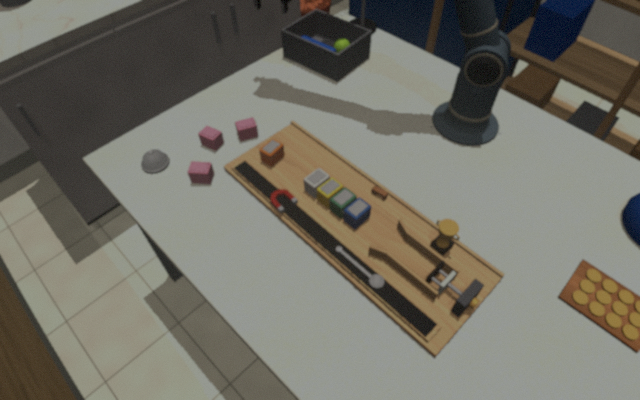

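View pics/top0.png

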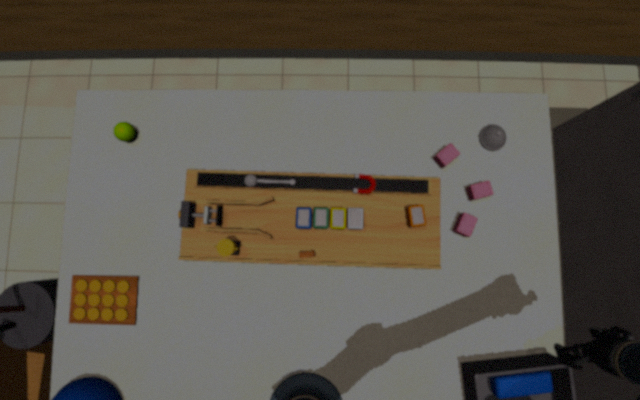

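The scene view shows the orange tin at (271,152), with the row running from white (317,181) to blue (356,210). In the top view, orange is at (416,216), the row spans columns 297–364 and the stop is at (188,214). I'll measure from the top cloud.

```bash
cat > h.py <<'E'
import numpy as np,cv2
from rig import robot
def cloud(p,T):
    h,w=p['z_map'].shape;K=p['camera_matrix']
    uv=np.stack(np.meshgrid(np.arange(w),np.arange(h)),-1).astype(np.float64).reshape(-1,1,2)
    n=cv2.undistortPoints(uv,K,np.array([p['k1'],0,0,0,0.])).reshape(h,w,2)
    z=p['z_map'];P=np.dstack([n[...,0]*z,n[...,1]*z,z])
    return P@T[:3,:3].T+T[:3,3]
def wrist():
    s=robot.get_state();p=robot.read_camera('wrist')
    T=np.eye(4);T[:3,:3]=s['eef_rot'];T[:3,3]=s['tool_pos']
    return s,p,cloud(p,T@p['T_tool_cam'])
def rect(xy):
    r=cv2.minAreaRect(xy.astype(np.float32)*1000);return np.round(r[0],1),np.round(r[1],1),round(r[2],2)
def blobs(m,minpix=15):
    n,l=cv2.connectedComponents(m.astype(np.uint8));return [l==i for i in range(1,n) if (l==i).sum()>=minpix]
E
python3 - <<'E'
from h import *
p=robot.read_camera('top');W=cloud(p,p['world_from_camera']);c=p['color']
print('table z',np.median(W[300:330,200:260,2]))
z=W[...,2]
b=(z>.011)&(z<.035);b[:160]=0;b[280:]=0;b[:,:170]=0;b[:,450:]=0
B=max(blobs(b),key=lambda m:m.sum());print('board',rect(W[B][:,:2]),np.median(z[B]))
m=(z>.057);m[:160]=0;m[280:]=0;m[:,:170]=0;m[:,450:]=0
for q in blobs(m,8):print(rect(W[q][:,:2]),q.sum(),np.median(z[q]).round(3),c[q].mean(0).astype(int),np.argwhere(q).mean(0).astype(int))
E
```

```text
table z -0.0002095957772387802
board (array([546.7,  -6. ]), array([761.1, 268.8]), 88.53) 0.018513127619038894
(array([550.8, 351.5]), array([37.8, 71.3]), 88.38) 299 0.077 [46 42 40] [213 184]
(array([548.4, 256.3]), array([56.9,  8.3]), 1.4) 67 0.064 [37 28 20] [214 217]
(array([ 524.9, -189.8]), array([ 59.5, 285.9]), 13.55) 331 0.068 [111  85  63] [215 416]
(array([517.8, 116.8]), array([363.3,  47.1]), 79.8) 74 0.064 [95 93 89] [214 205]
(array([517.9, -35.7]), array([111.7,  42.5]), 0.9) 335 0.068 [84 89 79] [217 320]
(array([511.5,  -1.5]), array([136.7,  60.3]), 25.13) 329 0.068 [81 82 93] [217 303]
(array([ 517.3, -106.5]), array([ 92.6, 113.7]), 87.56) 672 0.068 [112 105  83] [218 346]
(array([462. ,  97.1]), array([ 45.4, 309.8]), 0.62) 251 0.103 [116  96  21] [246 225]
```

```bash
cat >> h.py <<'E'
yaw=np.deg2rad(-1.47);O=np.array([.5417,-.0059])
R2=np.array([[np.cos(yaw),-np.sin(yaw)],[np.sin(yaw),np.cos(yaw)]])
def rack(W): return (W[...,:2]-O)@R2
def tins(p,W,minpix=15,zlo=.060,zhi=.08):
    """tops of things by height, in rack mm"""
    r=rack(W);z=W[...,2];m=(z>zlo)&(z<zhi)&(abs(r[...,0])<.12)&(abs(r[...,1])<.39)&(p['z_map']>0)
    for q in blobs(m,minpix): print('rack',*rect(r[q]),q.sum(),'z',np.median(z[q]).round(4),p['color'][q].mean(0).astype(int))
def hues(p,W,zlo=.060,zhi=.08):
    hsv=cv2.cvtColor(p['color'],cv2.COLOR_RGB2HSV);r=rack(W);z=W[...,2]
    base=(z>zlo)&(z<zhi)&(abs(r[...,0])<.07)&(abs(r[...,1])<.3)&(p['z_map']>0)
    return hsv,r,base
E
python3 - <<'E'
from h import *
p=robot.read_camera('top');W=cloud(p,p['world_from_camera'])
tins(p,W)
s,p,W=wrist();cv2.imwrite('pics/w0.png',p['color'][:,:,::-1]);print(p['T_tool_cam'].round(3).tolist())
E
```

```text
rack [2.000e-01 3.568e+02] [37.3 70.7] 89.43 251 z 0.0766 [45 41 40]
rack [2.000e-01 2.623e+02] [56.9  8.7] 1.89 58 z 0.0647 [40 30 22]
rack [  18.7 -299.9] [56.7 45.9] 9.59 324 z 0.068 [111  86  64]
rack [ -1.1 294.6] [45.8 10.8] 0.98 67 z 0.0647 [99 97 93]
rack [  3.3 -29.2] [59.4 42.3] 2.0 334 z 0.0673 [84 89 79]
rack [ 0.3 18.3] [56.6 42.4] 2.21 325 z 0.068 [82 82 94]
rack [  2.3 -77.1] [59.1 42.2] 1.93 335 z 0.0679 [112 104  62]
rack [   4.1 -127.5] [59.4 42.4] 1.59 328 z 0.0677 [112 107 105]
[[0.001, -0.947, -0.322, 0.082], [1.0, 0.001, 0.0, 0.001], [0.0, -0.322, 0.947, -0.164], [0.0, 0.0, 0.0, 1.0]]
```

View pics/w0.png

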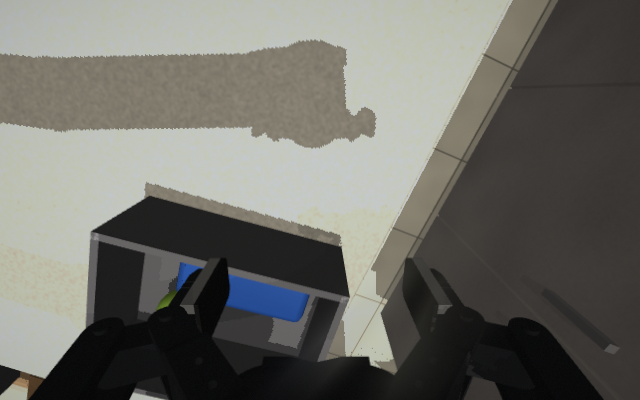

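The wrist view shows only the basket and the shadow, so the orange tin isn't in it yet. Next I'll move above it with tool x turned towards +y.

Emit:
carry_out(
  moves=[
    [5,-2.3,0,0,0,-0.17,1],
    [10,-4.6,0,0,0,-0.34,1],
    [15,-6.9,0,0,0,-0.51,1],
    [20,-9.1,0,0,0,-0.68,1],
    [25,-11.4,0,0,0,-0.85,1],
    [30,-13.7,0,0,0,-1.02,1],
    [35,-16,0,0,0,-1.19,1],
    [39.6,-18.2,0,0,0,-1.33,1],
  ],
)

```text
time: 1.25
tool_pos: [0.5539, -0.3056, 0.209]
eef_rot: [[-0.151, 0.989, 0.0], [0.989, 0.151, -0.0], [-0.0, 0.0, -1.0]]
ft_force: [-0.4, -0.1, -0.5]
grip_width: 0.0857
grip_force: 0.0
```

Run:
```python
from h import *
s,p,W=wrist();cv2.imwrite('pics/w1.png',p['color'][:,:,::-1])
print(s['time'],s['tool_pos'],s['eef_rot'].round(3).tolist(),s['joint_positions'].round(2),s['ft_force'].round(2))
tins(p,W,200)
```

```text
1.25 [ 0.55389705 -0.30561788  0.20900106] [[-0.151, 0.989, 0.0], [0.989, 0.151, -0.0], [-0.0, 0.0, -1.0]] [ 0.76  0.44 -0.45  1.62  0.2   1.13  0.41] [-0.44 -0.07 -0.5 ]
rack [   5.6 -146.9] [61.2 16.5] 9.82 1180 z 0.0664 [114 111 108]
rack [  17.9 -301.9] [60.  43.4] 9.73 2323 z 0.0671 [101  77  60]
```

View pics/w1.png

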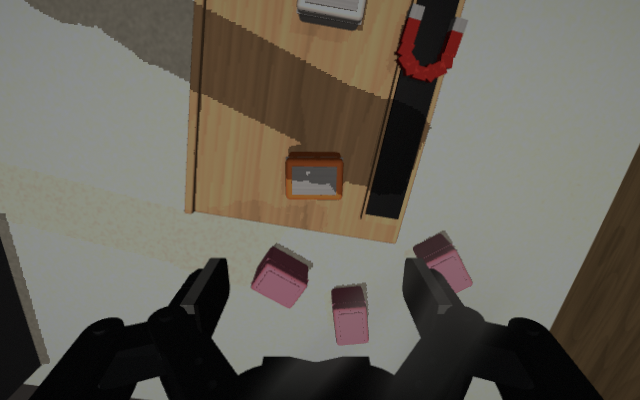

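The wrist view shows the orange tin at (315,178), right under the tool, with the pink look-alikes off the board. Going down to grip it.

Emit:
carry_out(
  moves=[
    [-0.17,-0.21,5,0,0,0,1],
    [-0.17,-0.21,10,0,0,0,1],
    [-0.17,-0.21,14,0,0,0,1],
    [-0.17,-0.21,17.8,0,0,0,1],
    [-0.17,-0.21,17.8,0,0,0,1],
    [-0.17,-0.21,17.8,0,0,0,0.5],
    [-0.17,-0.21,17.8,0,0,0,0.5],
    [-0.17,-0.21,17.8,0,0,0,0.5],
  ],
  grip_force=25,
)

```text
time: 2.3
tool_pos: [0.5526, -0.3099, 0.0332]
eef_rot: [[-0.145, 0.989, 0.004], [0.989, 0.145, -0.002], [-0.003, 0.003, -1.0]]
ft_force: [0.6, -0.6, 5.1]
grip_width: 0.0591
grip_force: 28.5
```

Emit:
carry_out(
  moves=[
    [0,0,-1.5,0,0,0,0.5],
    [0,0,-3,0,0,0,0.5],
    [3,0.16,-3,0,0,0.04,0.5],
    [6,0.32,-3,0,0,0.09,0.5],
    [9,0.48,-3,0,0,0.13,0.5],
    [12.1,0.65,-3,0,0,0.175,0.5],
    [12.1,0.65,-3,0,0,0.175,0.5],
    [12.1,0.65,-3,0,0,0.175,0.5],
  ],
)

```text
time: 3.3
tool_pos: [0.54, -0.1894, 0.0616]
eef_rot: [[0.029, 1.0, 0.001], [1.0, -0.029, -0.001], [-0.001, 0.001, -1.0]]
ft_force: [-0.3, -0.4, -0.7]
grip_width: 0.0589
grip_force: 27.8
```

Run:
```python
from h import *
s,p,W=wrist();cv2.imwrite('pics/w2.png',p['color'][:,:,::-1])
print(rack(s['tool_pos']),s['ft_force'].round(2))
tins(p,W,150);print('e');tins(p,W,150,.082,.12)
```

```text
[ 0.00304947 -0.18344995] [-0.33 -0.4  -0.72]
rack [  3.3 -81.3] [60.5 41.9] 0.16 11881 z 0.0671 [199 191 141]
rack [   4.7 -129.2] [60.4 44.2] 0.96 9327 z 0.0671 [132 127 123]
rack [   3.1 -160.6] [ 2.3 57.7] 89.07 1364 z 0.0708 [86 43 20]
e
rack [   3.  -181.4] [44.  87.1] 89.83 13098 z 0.0956 [97 70 55]
```

View pics/w2.png

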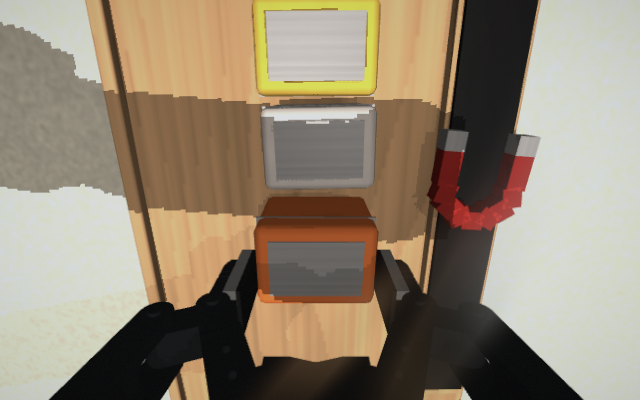

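The wrist view shows orange held square behind white, at (317,262) against (318,148), with a gap of about 8 mm. I'll move it 4 mm closer, set it down and release it.

Emit:
carry_out(
  moves=[
    [0.2,0,1,0,0,0,0.5],
    [0.4,0,2,0,0,0,0.5],
    [0.4,0,2.6,0,0,0,0.5],
    [0.4,0,2.85,0,0,0,0.5],
    [0.4,0,2.85,0,0,0,0.5],
    [0.4,0,2.85,0,0,0,0.75],
    [0.4,0,2.85,0,0,0,1],
    [0.4,0,2.85,0,0,0,1],
  ],
)

```text
time: 4.35
tool_pos: [0.54, -0.1846, 0.0322]
eef_rot: [[0.029, 1.0, 0.0], [1.0, -0.029, 0.0], [0.0, 0.0, -1.0]]
ft_force: [0.5, -0.3, 0.8]
grip_width: 0.0855
grip_force: 0.0
```

Emit:
carry_out(
  moves=[
    [0,0,0,0,0,0,1],
    [-1.5,0,0,0,0,0,1],
    [-3.5,0,0,0,0,0,1],
    [-5.5,0,0,0,0,0,1],
    [-5.5,0,0,0,0,0,0.4],
    [-5.5,0,0,0,0,0,0.4],
    [-5.5,0,0,0,0,0,0.4],
  ],
)

```text
time: 5.22
tool_pos: [0.5384, -0.2385, 0.0325]
eef_rot: [[0.028, 1.0, 0.0], [1.0, -0.028, 0.001], [0.001, 0.0, -1.0]]
ft_force: [-0.8, -0.1, 0.4]
grip_width: 0.0345
grip_force: 0.0
```

Run:
```python
from h import *
s,p,W=wrist()
print(rack(s['tool_pos']),s['tool_pos'],s['grip_width'],s['ft_force'].round(2),s['time'])
tins(p,W,150)
p=robot.read_camera('top');W=cloud(p,p['world_from_camera']);print('top');tins(p,W)
```

```text
[ 0.00268066 -0.23256991] [ 0.53841354 -0.23846214  0.03245656] 0.03449416076450926 [-0.78 -0.09  0.39] 5.225
rack [   4.9 -133.7] [60.7 34.8] 0.63 14388 z 0.0671 [202 197 192]
rack [   2.  -177.3] [44.6 60.5] 89.49 13436 z 0.0671 [142 107  84]
rack [ -16.3 -231.2] [13.9 23.1] 37.24 763 z 0.071 [33 31 29]
rack [  21.5 -231.2] [23.  13.9] 52.05 766 z 0.071 [37 34 30]
top
rack [-1.000e-01  3.571e+02] [70.6 37. ] 0.12 248 z 0.0766 [48 44 43]
rack [  0.3 262.7] [57.  8.] 0.66 58 z 0.0645 [44 34 24]
rack [ -1.  294.6] [10.5 45.7] 89.15 65 z 0.0645 [107 105 100]
rack [  3.2 -29.3] [59.  42.3] 1.99 334 z 0.0676 [90 96 85]
rack [ 0.2 18.2] [56.7 42.4] 2.2 325 z 0.0679 [ 88  88 101]
rack [  2.2 -77.1] [59.  42.2] 1.81 335 z 0.0679 [121 112  67]
rack [   3.9 -127.4] [59.1 42.5] 1.43 329 z 0.0678 [120 114 113]
rack [   1.3 -174.2] [57.  44.3] 0.23 326 z 0.068 [86 59 40]
```

Orange stands square, 4 mm behind white. Now I'll push from behind with two finger contacts, slowly at first to close the gaps.

Emit:
carry_out(
  moves=[
    [0.5,0,0,0,0,0,0.4],
    [1,0,0,0,0,0,0.4],
    [1.5,0,0,0,0,0,0.4],
    [2,0,0,0,0,0,0.4],
    [2.3,0,0,0,0,0,0.4],
    [2.6,0,0,0,0,0,0.4],
    [2.9,0,0,0,0,0,0.4],
    [3.2,0,0,0,0,0,0.4],
  ],
)

```text
time: 6.32
tool_pos: [0.5392, -0.208, 0.0325]
eef_rot: [[0.03, 1.0, 0.0], [1.0, -0.03, -0.001], [-0.001, 0.0, -1.0]]
ft_force: [0.1, -1.4, 0.6]
grip_width: 0.0341
grip_force: 0.9
```

Emit:
carry_out(
  moves=[
    [0.3,0,0,0,0,0,0.4],
    [0.6,0,0,0,0,0,0.4],
    [0.9,0,0,0,0,0,0.4],
    [1.2,0,0,0,0,0,0.4],
    [1.5,0,0,0,0,0,0.4],
    [1.8,0,0,0,0,0,0.4],
    [2.1,0,0,0,0,0,0.4],
    [2.4,0,0,0,0,0,0.4],
  ],
)

```text
time: 7.32
tool_pos: [0.54, -0.1834, 0.0324]
eef_rot: [[0.029, 1.0, 0.0], [1.0, -0.029, -0.0], [-0.0, 0.0, -1.0]]
ft_force: [0.3, -3.7, 0.7]
grip_width: 0.0341
grip_force: 2.1
```

```bash
cat > look.py <<'E'
from h import *
import sys
s,p,W=wrist()
print(rack(s['tool_pos']),s['grip_width'],s['ft_force'].round(2),s['time'])
tins(p,W,150)
p=robot.read_camera('top');W=cloud(p,p['world_from_camera']);print('top');tins(p,W)
if len(sys.argv)>1: cv2.imwrite(sys.argv[1],cv2.resize(p['color'][150:290,150:470,::-1],None,fx=2.4,fy=2.4))
E
python3 look.py pics/t2.png
```

```text
[ 0.00281213 -0.17745393] 0.034103036463814344 [ 0.31 -3.74  0.72] 7.325
rack [   3.4 -125.3] [128.1  62.8] 89.5 36449 z 0.0671 [161 146 125]
top
rack [1.000e-01 3.568e+02] [37.  71.2] 89.45 258 z 0.0766 [48 44 43]
rack [2.000e-01 2.617e+02] [57.   8.8] 3.19 57 z 0.0644 [43 33 24]
rack [ -0.9 294.7] [45.6 10.6] 0.38 63 z 0.0645 [108 105 101]
rack [  2.2 -53.7] [ 61.6 218.9] 0.16 1590 z 0.0677 [97 92 80]
```

View pics/t2.png

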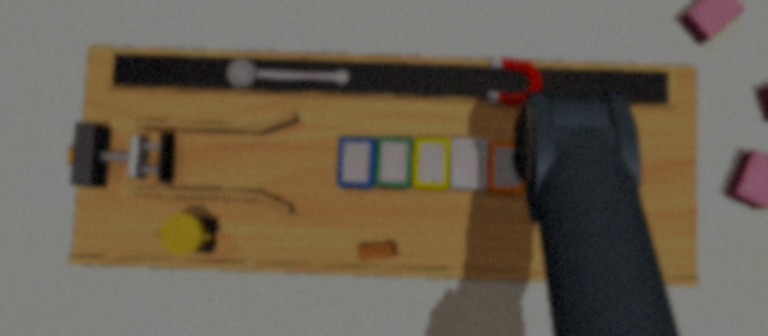

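The top view shows the five tins as one closed, straight block (columns 340–522) in line with the bay. Friction is about 3.7 N. Pushing on.

Emit:
carry_out(
  moves=[
    [0.5,0,0,0,0,0,0.4],
    [1,0,0,0,0,0,0.4],
    [1.5,0,0,0,0,0,0.4],
    [2,0,0,0,0,0,0.4],
    [2.5,0,0,0,0,0,0.4],
    [3,0,0,0,0,0,0.4],
    [3.5,0,0,0,0,0,0.4],
    [4,0,0,0,0,0,0.4],
  ],
)

```text
time: 8.43
tool_pos: [0.5411, -0.1432, 0.0324]
eef_rot: [[0.029, 1.0, 0.0], [1.0, -0.029, -0.0], [-0.0, 0.0, -1.0]]
ft_force: [0.3, -3.4, 1.3]
grip_width: 0.0343
grip_force: 2.2
```

Emit:
carry_out(
  moves=[
    [0.4,0,0,0,0,0,0.4],
    [0.8,0,0,0,0,0,0.4],
    [1.2,0,0,0,0,0,0.4],
    [1.6,0,0,0,0,0,0.4],
    [2,0,0,0,0,0,0.4],
    [2.4,0,0,0,0,0,0.4],
    [2.8,0,0,0,0,0,0.4],
    [3.2,0,0,0,0,0,0.4],
  ],
)

```text
time: 9.43
tool_pos: [0.542, -0.1113, 0.0324]
eef_rot: [[0.029, 1.0, -0.0], [1.0, -0.029, -0.0], [-0.0, -0.0, -1.0]]
ft_force: [-0.5, -3.9, 0.7]
grip_width: 0.0342
grip_force: 2.2
```

```bash
python3 look.py
```

```text
[ 0.00298062 -0.10538039] 0.0342457369997088 [-0.46 -3.88  0.71] 9.425
rack [  3.6 -53.2] [128.  63.] 89.54 36465 z 0.067 [168 153 131]
top
rack [-1.00e-01  3.57e+02] [70.7 37.8] 1.49 237 z 0.0766 [48 44 43]
rack [2.000e-01 2.631e+02] [56.9  8.6] 0.07 57 z 0.0648 [43 32 24]
rack [ -1.  294.8] [10.6 45.7] 88.83 64 z 0.0651 [107 105 101]
rack [ 2.4 28.9] [ 61.5 199.7] 0.2 1414 z 0.0676 [99 95 84]
```

Emit:
carry_out(
  moves=[
    [0.4,0,0,0,0,0,0.4],
    [0.8,0,0,0,0,0,0.4],
    [1.2,0,0,0,0,0,0.4],
    [1.6,0,0,0,0,0,0.4],
    [2,0,0,0,0,0,0.4],
    [2.4,0,0,0,0,0,0.4],
    [2.8,0,0,0,0,0,0.4],
    [3.2,0,0,0,0,0,0.4],
  ],
)

```text
time: 10.52
tool_pos: [0.5429, -0.0793, 0.0324]
eef_rot: [[0.029, 1.0, -0.0], [1.0, -0.029, -0.0], [-0.0, -0.0, -1.0]]
ft_force: [-0.6, -4.9, 0.7]
grip_width: 0.0343
grip_force: 2.2
```

Emit:
carry_out(
  moves=[
    [0.4,0,0,0,0,0,0.4],
    [0.8,0,0,0,0,0,0.4],
    [1.2,0,0,0,0,0,0.4],
    [1.6,0,0,0,0,0,0.4],
    [2,0,0,0,0,0,0.4],
    [2.4,0,0,0,0,0,0.4],
    [2.8,0,0,0,0,0,0.4],
    [3.2,0,0,0,0,0,0.4],
  ],
)

```text
time: 11.52
tool_pos: [0.5438, -0.0473, 0.0324]
eef_rot: [[0.029, 1.0, -0.0], [1.0, -0.029, -0.0], [-0.0, -0.0, -1.0]]
ft_force: [-0.5, -4.1, 0.7]
grip_width: 0.0344
grip_force: 2.2
```

Emit:
carry_out(
  moves=[
    [0.3,0,0,0,0,0,0.4],
    [0.6,0,0,0,0,0,0.4],
    [0.9,0,0,0,0,0,0.4],
    [1.2,0,0,0,0,0,0.4],
    [1.5,0,0,0,0,0,0.4],
    [1.8,0,0,0,0,0,0.4],
    [2.1,0,0,0,0,0,0.4],
    [2.4,0,0,0,0,0,0.4],
  ],
)

```text
time: 12.52
tool_pos: [0.5445, -0.0234, 0.0324]
eef_rot: [[0.029, 1.0, 0.0], [1.0, -0.029, -0.0], [-0.0, 0.0, -1.0]]
ft_force: [-0.1, -4.4, -0.0]
grip_width: 0.0343
grip_force: 2.2
```

```bash
python3 look.py pics/t3.png
```

```text
[ 0.00328045 -0.0174183 ] 0.03429675208597387 [-0.08 -4.38 -0.  ] 12.525
rack [ 4.  34.6] [128.8  62.8] 89.17 36450 z 0.0671 [167 152 130]
top
rack [1.000e-01 3.575e+02] [37.6 71.1] 89.25 249 z 0.0765 [48 44 43]
rack [1.000e-01 2.621e+02] [56.4  8.8] 4.26 57 z 0.0643 [44 33 23]
rack [  3.2 133.9] [ 59.6 167.5] 1.9 1138 z 0.0677 [94 94 81]
rack [ -1.1 294.3] [45.4 11.8] 2.62 65 z 0.0646 [105 102  98]
```

View pics/t3.png

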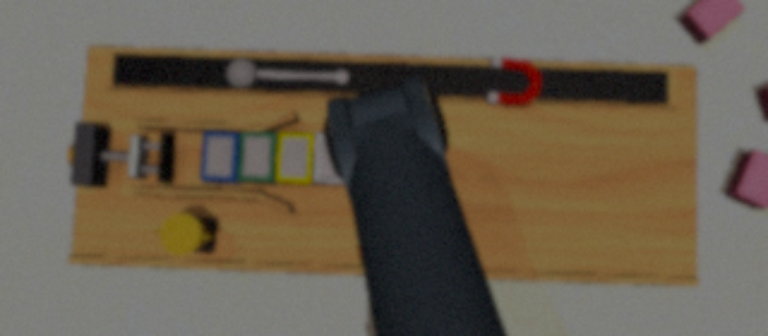

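The top view shows the row straight inside the bay, with blue's head at column 202 and the plate at column 173, about 40 mm short. I'll approach slowly.

Emit:
carry_out(
  moves=[
    [0.3,0,0,0,0,0,0.4],
    [0.6,0,0,0,0,0,0.4],
    [0.9,0,0,0,0,0,0.4],
    [1.2,0,0,0,0,0,0.4],
    [1.5,0,0,0,0,0,0.4],
    [1.8,0,0,0,0,0,0.4],
    [2.1,0,0,0,0,0,0.4],
    [2.4,0,0,0,0,0,0.4],
  ],
)

```text
time: 13.62
tool_pos: [0.5452, 0.0005, 0.0324]
eef_rot: [[0.029, 1.0, -0.0], [1.0, -0.029, -0.0], [-0.0, -0.0, -1.0]]
ft_force: [-1.2, -4.9, 1.6]
grip_width: 0.034
grip_force: 2.3
```

Emit:
carry_out(
  moves=[
    [0.1,0,0,0,0,0,0.4],
    [0.2,0,0,0,0,0,0.4],
    [0.3,0,0,0,0,0,0.4],
    [0.4,0,0,0,0,0,0.4],
    [0.5,0,0,0,0,0,0.4],
    [0.6,0,0,0,0,0,0.4],
  ],
)

```text
time: 14.38
tool_pos: [0.5454, 0.0064, 0.0324]
eef_rot: [[0.029, 1.0, 0.0], [1.0, -0.029, -0.0], [-0.0, 0.0, -1.0]]
ft_force: [0.5, -4.1, 2.1]
grip_width: 0.034
grip_force: 2.3
```

Emit:
carry_out(
  moves=[
    [0.1,0,0,0,0,0,0.4],
    [0.2,0,0,0,0,0,0.4],
    [0.3,0,0,0,0,0,0.4],
    [0.4,0,0,0,0,0,0.4],
  ],
)

```text
time: 14.88
tool_pos: [0.5455, 0.0105, 0.0324]
eef_rot: [[0.029, 1.0, 0.0], [1.0, -0.029, -0.0], [-0.0, 0.0, -1.0]]
ft_force: [-0.4, -4.4, 1.5]
grip_width: 0.0342
grip_force: 2.3
```

```bash
python3 look.py; python3 -c "
from h import *
for i in range(5): s=robot.get_state();print(s['ft_force'].round(2))"
```

```text
[0.00339314 0.01648454] 0.03416749792840039 [-0.43 -4.36  1.5 ] 14.875
rack [ 3.9 68.8] [128.3  62.7] 88.99 36449 z 0.0671 [166 151 129]
top
rack [ -0.  357.3] [70.6 37.8] 1.39 249 z 0.0766 [48 44 42]
rack [  0.4 262.1] [57.   7.9] 3.43 59 z 0.0648 [42 32 23]
rack [  1.9 173.2] [ 59.3 155.6] 2.07 1014 z 0.0679 [90 91 78]
rack [ -1.1 295.3] [45.2 11. ] 0.21 64 z 0.0643 [105 103  99]
[ 0.66 -4.17  0.69]
[ 0.66 -4.17  0.69]
[ 0.66 -4.17  0.69]
[ 0.66 -4.17  0.69]
[ 0.66 -4.17  0.69]
```

Emit:
carry_out(
  moves=[
    [0.1,0,0,0,0,0,0.4],
    [0.2,0,0,0,0,0,0.4],
    [0.3,0,0,0,0,0,0.4],
    [0.3,0,0,0,0,0,0.4],
  ],
)

```text
time: 15.48
tool_pos: [0.5457, 0.0137, 0.0324]
eef_rot: [[0.029, 1.0, 0.0], [1.0, -0.029, 0.0], [0.0, 0.0, -1.0]]
ft_force: [0.5, -3.8, 1.3]
grip_width: 0.0341
grip_force: 2.0
```

Emit:
carry_out(
  moves=[
    [0.1,0,0,0,0,0,0.4],
    [0.2,0,0,0,0,0,0.4],
    [0.2,0,0,0,0,0,0.4],
  ],
)

```text
time: 15.85
tool_pos: [0.5457, 0.0156, 0.0324]
eef_rot: [[0.029, 1.0, 0.0], [1.0, -0.029, 0.0], [0.0, 0.0, -1.0]]
ft_force: [-0.3, -3.5, 1.5]
grip_width: 0.0343
grip_force: 2.1
```

Emit:
carry_out(
  moves=[
    [0.1,0,0,0,0,0,0.4],
    [0.2,0,0,0,0,0,0.4],
    [0.2,0,0,0,0,0,0.4],
  ],
)

```text
time: 16.23
tool_pos: [0.5458, 0.0176, 0.0324]
eef_rot: [[0.029, 1.0, 0.0], [1.0, -0.029, 0.0], [0.0, 0.0, -1.0]]
ft_force: [0.2, -3.7, 1.1]
grip_width: 0.0342
grip_force: 2.0
```

Emit:
carry_out(
  moves=[
    [0.1,0,0,0,0,0,0.4],
    [0.2,0,0,0,0,0,0.4],
    [0.2,0,0,0,0,0,0.4],
  ],
)

```text
time: 16.6
tool_pos: [0.5458, 0.0196, 0.0324]
eef_rot: [[0.029, 1.0, 0.0], [1.0, -0.029, 0.0], [0.0, 0.0, -1.0]]
ft_force: [-0.2, -4.0, 0.6]
grip_width: 0.0338
grip_force: 2.1
```

Emit:
carry_out(
  moves=[
    [0.1,0,0,0,0,0,0.4],
    [0.2,0,0,0,0,0,0.4],
    [0.2,0,0,0,0,0,0.4],
  ],
)

```text
time: 16.98
tool_pos: [0.5459, 0.0209, 0.0324]
eef_rot: [[0.029, 1.0, -0.0], [1.0, -0.029, -0.001], [-0.001, 0.0, -1.0]]
ft_force: [-0.0, -4.9, 2.2]
grip_width: 0.0345
grip_force: 2.7
```

Emit:
carry_out(
  moves=[
    [0.1,0,0,0,0,0,0.4],
    [0.2,0,0,0,0,0,0.4],
    [0.2,0,0,0,0,0,0.4],
  ],
)

```text
time: 17.35
tool_pos: [0.5459, 0.022, 0.0324]
eef_rot: [[0.03, 1.0, -0.0], [1.0, -0.03, -0.002], [-0.002, -0.0, -1.0]]
ft_force: [0.5, -7.2, 2.5]
grip_width: 0.0342
grip_force: 3.4
```

```bash
python3 look.py pics/t4.png
```

```text
[0.00349026 0.02803179] 0.03417955436854421 [ 0.52 -7.21  2.54] 17.35
rack [ 4.  79.9] [128.5  62.6] 89.14 36495 z 0.0671 [167 152 130]
top
rack [2.00e-01 3.57e+02] [71.1 37.3] 1.2 256 z 0.077 [48 44 43]
rack [  3.3 191.8] [ 61.1 155.4] 0.83 1023 z 0.0677 [87 88 76]
rack [ -1.2 295.5] [11.3 45.4] 87.69 64 z 0.0646 [104 102  98]
```

Contact is at about tool y = 0.0193. I'll press on in small steps towards roughly 12 N (3.9 N friction plus 8 N spring).

Emit:
carry_out(
  moves=[
    [0.1,0,0,0,0,0,0.4],
    [0.2,0,0,0,0,0,0.4],
    [0.3,0,0,0,0,0,0.4],
    [0.3,0,0,0,0,0,0.4],
  ],
)

```text
time: 17.95
tool_pos: [0.546, 0.0239, 0.0324]
eef_rot: [[0.03, 1.0, -0.0], [1.0, -0.03, -0.003], [-0.003, -0.0, -1.0]]
ft_force: [-0.8, -8.7, 2.2]
grip_width: 0.0344
grip_force: 4.5
```

Emit:
carry_out(
  moves=[
    [0.1,0,0,0,0,0,0.4],
    [0.2,0,0,0,0,0,0.4],
    [0.2,0,0,0,0,0,0.4],
  ],
)

```text
time: 18.32
tool_pos: [0.546, 0.0251, 0.0324]
eef_rot: [[0.031, 1.0, -0.001], [1.0, -0.031, -0.004], [-0.004, -0.001, -1.0]]
ft_force: [-0.5, -10.5, 3.2]
grip_width: 0.034
grip_force: 5.2
```

```bash
python3 look.py pics/t4.png
```

```text
[0.00352345 0.03109269] 0.034015209478735826 [ -0.55 -10.53   3.15] 18.325
rack [ 4.3 83.2] [127.7  63.2] 89.8 36549 z 0.0671 [166 152 130]
top
rack [ -0.  356.9] [37.4 71. ] 89.77 252 z 0.0769 [49 44 43]
rack [  3.1 195.1] [ 60.8 151.4] 0.92 998 z 0.0676 [87 87 76]
rack [ -1.  294.7] [11.2 45.6] 89.23 66 z 0.0649 [105 103  98]
```

View pics/t4.png

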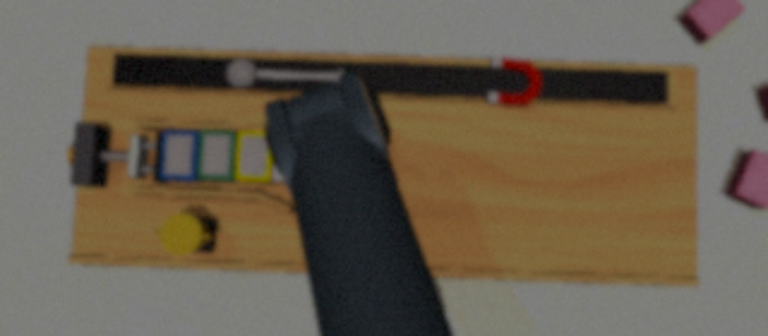

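The top view shows the row straight in the bay with blue against the plate, near column 160. Force and travel both put the press at about 6 mm. About 2 mm more.

Emit:
carry_out(
  moves=[
    [0.1,0,0,0,0,0,0.4],
    [0.2,0,0,0,0,0,0.4],
    [0.28,0,0,0,0,0,0.4],
    [0.28,0,0,0,0,0,0.4],
    [0.28,0,0,0,0,0,0.4],
  ],
)

```text
time: 19.05
tool_pos: [0.5461, 0.0267, 0.0325]
eef_rot: [[0.031, 1.0, -0.001], [1.0, -0.031, -0.006], [-0.006, -0.001, -1.0]]
ft_force: [-0.6, -12.9, 4.3]
grip_width: 0.0344
grip_force: 6.2
```

Pressed about 8 mm (7.4 mm by travel, 9 N by force). Backing off gently.

Emit:
carry_out(
  moves=[
    [-0.04,0,0,0,0,0,0.4],
    [-0.08,0,0,0,0,0,0.4],
    [-0.12,0,0,0,0,0,0.4],
    [-0.16,0,0,0,0,0,0.4],
    [-0.2,0,0,0,0,0,0.4],
    [-0.24,0,0,0,0,0,0.4],
    [-0.28,0,0,0,0,0,0.4],
    [-0.32,0,0,0,0,0,0.4],
  ],
)

```text
time: 20.05
tool_pos: [0.5462, 0.0267, 0.0324]
eef_rot: [[0.03, 1.0, 0.0], [1.0, -0.03, -0.001], [-0.001, 0.0, -1.0]]
ft_force: [-0.2, -6.0, 1.2]
grip_width: 0.0343
grip_force: 3.1
```

Emit:
carry_out(
  moves=[
    [-0.04,0,0,0,0,0,0.4],
    [-0.08,0,0,0,0,0,0.4],
    [-0.12,0,0,0,0,0,0.4],
    [-0.16,0,0,0,0,0,0.4],
    [-0.2,0,0,0,0,0,0.4],
    [-0.24,0,0,0,0,0,0.4],
    [-0.28,0,0,0,0,0,0.4],
    [-0.32,0,0,0,0,0,0.4],
  ],
)

```text
time: 21.05
tool_pos: [0.546, 0.0252, 0.0324]
eef_rot: [[0.029, 1.0, 0.0], [1.0, -0.029, 0.001], [0.001, 0.0, -1.0]]
ft_force: [-0.0, -0.7, -1.1]
grip_width: 0.0342
grip_force: 0.9
```

```bash
python3 look.py
```

```text
[0.00345087 0.03123758] 0.0341514630735863 [-0.01 -0.75 -1.1 ] 21.05
rack [ 4.1 83.3] [128.2  63. ] 89.74 36451 z 0.067 [167 152 130]
top
rack [2.000e-01 3.573e+02] [38.3 71.7] 88.87 254 z 0.077 [48 44 43]
rack [  3.  193.6] [ 60.7 153.4] 0.92 1012 z 0.0678 [87 87 76]
rack [ -1.  294.6] [45.8 10.5] 2.84 66 z 0.0647 [104 102  98]
```

Emit:
carry_out(
  moves=[
    [-0.02,0,0,0,0,0,0.4],
    [-0.04,0,0,0,0,0,0.4],
    [-0.06,0,0,0,0,0,0.4],
    [-0.08,0,0,0,0,0,0.4],
    [-0.1,0,0,0,0,0,0.4],
    [-0.13,0,0,0,0,0,0.4],
    [-0.16,0,0,0,0,0,0.4],
    [-0.2,0,0,0,0,0,0.4],
  ],
)

```text
time: 22.15
tool_pos: [0.5458, 0.0231, 0.0325]
eef_rot: [[0.029, 1.0, 0.0], [1.0, -0.029, 0.0], [0.0, 0.0, -1.0]]
ft_force: [-1.2, -0.3, -0.2]
grip_width: 0.0346
grip_force: 0.0
```

Emit:
carry_out(
  moves=[
    [-0.04,0,0,0,0,0,0.4],
    [-0.08,0,0,0,0,0,0.4],
    [-0.12,0,0,0,0,0,0.4],
    [-0.16,0,0,0,0,0,0.4],
    [-0.2,0,0,0,0,0,0.4],
    [-0.24,0,0,0,0,0,0.4],
    [-0.28,0,0,0,0,0,0.4],
    [-0.32,0,0,0,0,0,0.4],
  ],
)

```text
time: 23.15
tool_pos: [0.5458, 0.0195, 0.0324]
eef_rot: [[0.029, 1.0, 0.0], [1.0, -0.029, -0.0], [-0.0, 0.0, -1.0]]
ft_force: [-0.8, 0.8, -0.3]
grip_width: 0.0343
grip_force: 0.0
```

Emit:
carry_out(
  moves=[
    [-0.5,0,0,0,0,0,0.4],
    [-1,0,0,0,0,0,0.4],
    [-2,0,0,0,0,0,0.4],
    [-3,0,0,0,0,0,0.4],
    [-4,0,-3,0,0,0,0.4],
    [-5,0,-7,0,0,0,0.4],
    [-5,0,-11,0,0,0,0.4],
    [-5,0,-11,0,0,0,0.4],
  ],
)

```text
time: 24.15
tool_pos: [0.5467, -0.0312, 0.1457]
eef_rot: [[0.03, 1.0, 0.007], [1.0, -0.03, -0.001], [-0.001, 0.007, -1.0]]
ft_force: [-0.4, 0.5, 0.2]
grip_width: 0.034
grip_force: 0.0
```

Run:
```python
from h import *
s,p,W=wrist();cv2.imwrite('pics/w5.png',p['color'][:,:,::-1])
print(rack(s['tool_pos']),s['ft_force'].round(2),s['time']);tins(p,W,150)
p=robot.read_camera('top');W=cloud(p,p['world_from_camera']);print('top');tins(p,W)
```

```text
[ 0.00561855 -0.02514465] [-0.35  0.49  0.24] 24.15
rack [ 3.9 79.5] [79.6 62.9] 89.46 9539 z 0.067 [152 136 122]
top
rack [2.000e-01 3.572e+02] [37.6 71.1] 89.87 247 z 0.0766 [48 44 43]
rack [  2.9 162.5] [ 61.8 216. ] 0.47 1506 z 0.0678 [96 92 80]
rack [ -0.9 294.5] [45.3 10.7] 3.73 63 z 0.0653 [106 104  99]
```

View pics/w5.png

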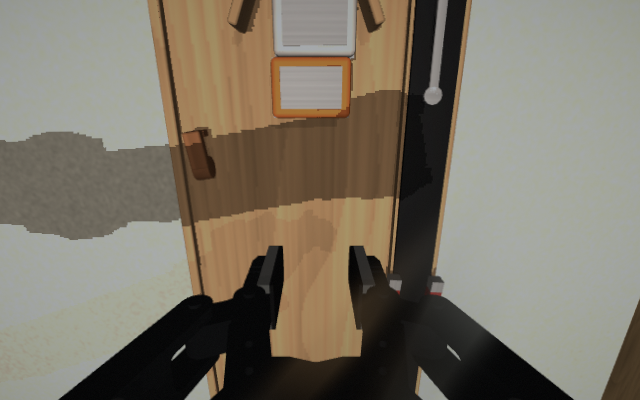

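The wrist view shows orange square and closed against white at (312,87), with whistle, spoon and magnet untouched. Next I'll go above the plate to check that it is snug.

Emit:
carry_out(
  moves=[
    [4,0,-1,0,0,0,0.4],
    [9,0,-2,0,0,0,0.4],
    [14,0,-3,0,0,0,0.4],
    [19,0,-3,0,0,0,0.4],
    [24,0,-3,0,0,0,0.4],
    [27,0,-3,0,0,0,0.4],
    [27,0,-3,0,0,0,0.4],
  ],
)

```text
time: 25.12
tool_pos: [0.5504, 0.2423, 0.1705]
eef_rot: [[0.024, 1.0, -0.003], [1.0, -0.024, 0.0], [0.0, -0.003, -1.0]]
ft_force: [0.3, -1.2, -0.0]
grip_width: 0.0339
grip_force: 0.0
```

Run:
```python
from h import *
s,p,W=wrist();cv2.imwrite('pics/w6.png',p['color'][:,:,::-1])
print(rack(s['tool_pos']),s['time']);tins(p,W,150)
r=rack(W);z=W[...,2];hs=p['color'].astype(int)
for y in range(100,325,3):
    m=(abs(r[...,0]-.018)<.004)&(abs(r[...,1]-y/1000)<.0015)&(p['z_map']>0)
    if y>195 and m.any():print(y,np.median(z[m]).round(3),np.median(hs[m],0).astype(int),end=' | ')
```

```text
[0.00228097 0.24838772] 25.125
rack [ -1.3 355.6] [74.4 35.9] 0.08 3292 z 0.0765 [72 69 67]
rack [ -1.2 293.6] [50.  10.4] 0.11 680 z 0.0637 [150 149 147]
rack [  3.  155.5] [ 63.9 224.6] 0.99 11357 z 0.067 [91 88 79]
196 0.068 [69 67 65] | 199 0.067 [68 66 64] | 202 0.067 [69 67 66] | 205 0.067 [69 67 65] | 208 0.067 [65 63 62] | 211 0.066 [30 51 37] | 214 0.065 [27 46 33] | 217 0.066 [19 34 42] | 220 0.067 [22 41 66] | 223 0.067 [71 72 75] | 226 0.068 [80 78 76] | 229 0.067 [82 80 77] | 232 0.067 [81 79 77] | 235 0.068 [83 81 79] | 238 0.214 [53 46 37] | 241 0.217 [47 43 35] | 244 0.216 [46 42 33] | 247 0.22 [44 40 33] | 250 0.219 [43 39 32] | 253 0.22 [33 35 28] | 256 0.229 [22 23 19] | 259 0.225 [32 34 31] | 262 0.27 [19 19 17] | 265 0.273 [17 16 15] | 268 0.284 [16 15 14] | 271 0.018 [90 74 54] | 274 0.032 [77 72 57] | 277 0.018 [82 75 54] | 280 0.032 [79 75 57] | 283 0.047 [72 70 69] | 286 0.048 [64 62 60] | 289 0.064 [102  97  88] | 292 0.064 [111 108 100] | 295 0.064 [113 110 102] | 298 0.051 [71 67 53] | 301 0.017 [101  78  54] | 304 0.017 [166 134  93] | 307 0.017 [166 134  93] | 310 0.017 [166 135  94] | 313 0.016 [165 134  93] | 316 0.017 [165 134  94] | 319 0.017 [165 134  94] | 322 0.017 [165 130  91] |
```

View pics/w6.png

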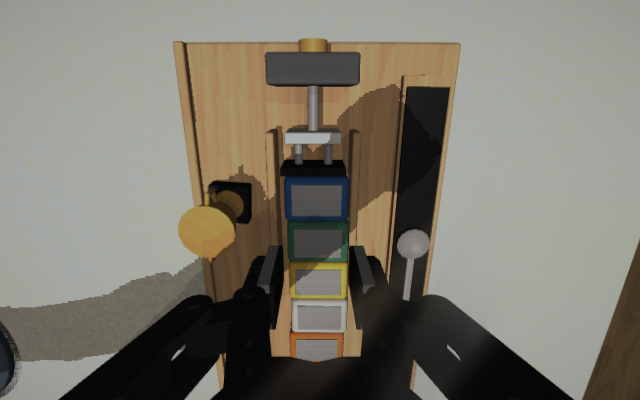

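The wrist view shows the black plate flush against blue at (315,170), with all five tins closed up and straight, and trophy and spoon in place. Handing in.

```bash
python3 -c "
from rig import robot
print(robot.job_done())"
```

```text
the job is handed in; nothing more can be done
None
```

I set the orange tin square behind white and slid all five tins into the bay as one straight, closed-up block. The plate went back about 8 mm (7.4 mm by travel, 9 N by force). I then eased off, so the row sprang back a few mm but stays snug against it, and I handed the job in at about 25 s.

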